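# Reset and restart a tripped machine control box with a stylus

### The arm

A 6-joint arm with a two-finger parallel gripper is mounted at the origin on the work surface. World frame = base frame: x ahead of the robot, y to its left, z up, the work surface at z = 0. Lengths are in m, angles in rad, forces in N, time in s.
With the tool pointing down it reaches from about 0.375 to 0.9 m from the base axis. Payload 3.1 kg.
Tool frame: the origin (TCP) lies between the finger pads; the fingertips stand 19 mm ahead of it and the grasp point (between the pads) is the TCP; z points along the fingers, y is the direction in which the jaws open and shut (so a half turn about z gives the same grasp; the last joint's range is limited). The gripper opens to 85 mm and grips with 20 to 120 N. Pads are 22 mm wide; open, the fingers measure 114 mm over their backs; the gripper's body (76 mm by 85 mm) begins 54 mm behind the grasp point. The pads swing forward as they close: fully open they stand 13 mm farther back than shut.
Start: joints at [-1.395, 0.527, 1.433, -0, 1.181, -0.178], TCP at [0.217, -0.586, 0.25] pointing down, gripper open.
Joint ranges: [-3.08, 3.08], [-0.75, 2.2], [0.22, 2.44], [-1.43, 4.57], [0, 2.65], [-2.85, 2.85]. Speed limits (rad/s): [2.79, 2.79, 3.14, 3.14, 3.14, 3.14].

### API

Orientations are given as a unit quaternion [x, y, z, w].
In Python, from station import manip, optics, job gives the robot as it stands.
- The arm moves only by the shell command python3 -m inch 'ROWS' [OPENING] [FORCE]. ROWS is JSON, one flat list of numbers, 4 for each row, row after row: the shift along the world's x, y, z in cm, then the turn about the world's z in rad. A call has 1 to 20 rows; each row shifts and turns the commanded pose from where the row before left it; what a row does not reach is not made up. A row lasts 1/8 s, in which the tool goes at most 62.5 mm and 10.7 degrees, less where a joint would pass 70% of its speed; a pose out of reach is approached as far as the arm can. A call with a gripper value outside its range is refused whole. OPENING is the opening in per cent of the stroke, from 0 (shut) to 100 (fully open), set as the call begins (- or left out, the last holds). The fingers move at their own pace and stop on an object; FORCE is the grip in N (left out, the last holds). Time passes only in rows, so rows that do not move let the fingers close. It gives the time, the measured TCP pose, the force and the opening at its end, in the units of the state.
- manip.sense(): the state, without advancing time (a new reading comes with each control period).
- optics.snapshot(name): name is "scene" or "top" or "wrist"; returns (picture, depth): 420x560x3 uint8, red, green, blue; 420x560 float32, m along the optical axis (not along the pixel's ray), 0 where there is no reading.
- optics.camera_model(name): a dict with "mtx" (3x3 intrinsics, pixels), "camera_from_world" (4x4, takes a point from world to camera coordinates); the wrist camera has in their place "tool_from_camera" (4x4, takes a point from camera to tool coordinates, whose origin is the TCP and whose axes are the flange's). Camera axes: x right, y up, looking along -z (the intrinsics and any distortion apply to the point x, -y, -z); pixel columns grow to the right and rows downward; lengths in m; the calibration is good to about 2 mm. A picture is of the moment at which its call begins: read the wrist's pose just before it. camera_model takes no time and is no camera call.
- job.sign_off(): hands the job in, once; it reports no verdict.
The state is a dict: "t": time; "q": joint angles; "qd": joint speeds; "tau": joint torques, N m; "tcp_pos": TCP position; "tool_rot": TCP orientation; "force": force on the tool from outside, world axes, zero at the start; "ft_torque": the same for the moment, N m; "finger_gap": opening from 0.0 (shut) to 1.0 (fully open).
Only numpy, scipy, OpenCV 4.12 (cv2) and the standard library are available. Lean on these libraries where they do the work, as an engineer would, in place of code of your own. Each camera call takes 0.05 s, during which the arm holds its last target.

### The job

Draw the orange-handled stylus out of its holder by its bare steel shaft, lay it on the middle of the black rubber rest and let go, then take it again by its orange handle, push the recessed red button of the tripped control box fully in with its tip for about a second, and lay it back there. Then turn the start knob on the box clockwise to its stop, hold it there for about a second and let it spring back. Never put the fingers to the red button or its guard, press the green button, drop the stylus or disturb the other things on the bench.

Things in the scene. Friction and masses are not known exactly. Their poses are not given: they have to be found in the camera images.
- stylus_center (a point): Mid-point of the loose stylus, on its axis; x runs along it to the tip. 170 mm long: orange square handle 20 x 20 mm from x = -85 to +15 mm, then bare steel square shaft 10 x 10 mm from +15 to +85 mm (the last 6 mm an 8 mm square tip). 60 to 130 g, balances 6 mm behind this point. It lies level on its handle, axis 10 mm above what it lies on, the shaft in the air.
- holder_mouth (a point): Middle of the open mouth of the fixed blue holder, 30 mm above the bench, on the pocket's axis. x points straight out of the mouth, roughly away from the robot. At the start the stylus handle is inside and 65 to 73 mm of bare shaft sticks out; it is free once drawn out along x by over 104 mm. Left or right of the robot, opposite the rest.
- holder: The blue holder, fixed: origin on the bench under its mouth, x out of the mouth. 110 mm deep (x = -110 to 0), 50 mm wide, 52 mm high; its pocket is 28 mm wide, 26 mm high, 104 mm deep, roofed and closed at the back, floor 20 mm above the bench.
- rest: Fixed tool rest: a flat wooden board with a black rubber top, 220 mm (its x) by 130 mm (its y), 15 mm high; origin at the centre of its underside. On the side opposite the holder.
- red_face (a point): Centre of the red button's front face when out: a level cylinder of 17 mm diameter, its axis 75 mm above the bench. x = the direction to push (level, into the box, away from the robot). The face is 30 mm inside the front end of its guard (red_module) and 15 mm in front of the box. Red and green may be either way round, 90 mm apart.
- green_face (a point): The same point on the green button, which must not be pressed.
- red_module: Fixed black U-shaped guard around the red button, open at the top and front; origin on the box's front face on the button's axis, x into the box. It sticks out 45 mm. Its channel is 22 mm wide, the floor 14 mm below the axis; the cheeks reach 16 mm above the axis and are 10 mm thick.
- red_button (a joint): How far the red button is pushed in, 0 (out) to 0.008 m (fully in). It starts to move at 2 N and needs 5.2 N fully in; springs back.
- green_button (a joint): The same for the green button.
- control_box: Fixed grey control box, 120 mm deep (x) by 200 mm wide (y) by 120 mm high; origin at the centre of its underside. Its front (-x) carries the two button modules, which stick out 45 mm; its top carries the knob and a display.
- knob_grip (a point): Point on the vertical axis of the black start knob, at the height to grip: the middle of its bar, 151 mm above the bench. The bar is 56 mm long (along this frame's x, which turns with the knob), 16 mm thick and reaches from 16 mm below this point to 14 mm above; under it is a round disc of 52 mm diameter, 12 mm thick, on the box top.
- start_knob (a joint): Angle of the start knob, clockwise seen from above: 0 at rest, stop at 1.05 rad (60 degrees). A spring drives it back: 0.05 N m at rest, 0.155 N m at the stop.
- marker: White marker pen with black cap, 100 x 12 x 12 mm, lying on the bench between the robot and the box; loose bystander, origin on its underside; leave it alone.
- square: Dark steel try square, 90 x 121 mm, 20 mm high; loose bystander, origin on its underside; leave it alone.
- caliper: Steel caliper lying flat, 200 mm long, 13 mm high; loose bystander, origin on its underside; leave it alone.
- oil_can: Green oil bottle, 54 mm diameter, 130 mm high; loose bystander, origin on its underside; leave it alone.
- mug: Blue mug, 80 mm diameter, 90 mm high; loose bystander, origin on its underside; leave it alone.

How it is judged:
By the outcome, as a careful person would: the job done as asked, in the order asked, and still so for the second after the job is handed in, with the robot touching nothing.
It also fails if it takes over 72 s, if anything falls off the work surface, if the arm or the gripper's body presses on something with over 40 N, if the wrist force passes 120 N, or if a joint passes its speed limit or range.

## Working session

There is one attempt and no reset: what is moved stays moved. The work goes in short steps, Python scripts to look and compute and a shell command to move; the robot and the scene stay as the last step left them, time stands still between calls to the robot, and variables do not carry over. Pictures are saved under pics/ and viewed, and the job is handed in when it is done.

```bash
ls; mkdir -p pics; cat > h.py <<'E'
import numpy as np, cv2
from station import manip, optics, job
def snap(n,f=None):
    p,d=optics.snapshot(n)
    if f: cv2.imwrite('pics/'+f+'.png',cv2.cvtColor(p,cv2.COLOR_RGB2BGR))
    return p,d
E
python3 - <<'E'
from h import *
s=manip.sense();print(s['t'],s['tcp_pos'],s['tool_rot'],s['finger_gap'],s['force'])
for n in['scene','top','wrist']:
    p,d=snap(n,n+'0');np.savez('/tmp/'+n+'0.npz',p=p,d=d)
    m=optics.camera_model(n);print(n,{k:np.round(v,4).tolist() if not isinstance(v,str) else v for k,v in m.items()})
E
```

```text
pics
0.0 [ 0.21703279 -0.5853951   0.24931557] [ 9.84304725e-01  1.76473872e-01 -9.21797141e-07 -1.08699383e-03] 0.9979610378363947 [-0.1386036  -0.91685673  1.14542713]
scene {'mtx': [[535.72, 0.0, 275.9912], [0.0, 535.72, 206.3269], [0.0, 0.0, 1.0]], 'camera_from_world': [[0.7719, 0.6356, -0.0156, -0.4265], [-0.5404, 0.6688, 0.5106, 0.2624], [0.335, -0.3857, 0.8597, -1.6194], [0.0, 0.0, 0.0, 1.0]]}
top {'mtx': [[381.8674, 0.0, 282.1264], [0.0, 381.8674, 208.1473], [0.0, 0.0, 1.0]], 'camera_from_world': [[-0.0208, -0.9998, 0.0055, 0.0191], [0.995, -0.0201, 0.0981, -0.561], [-0.098, 0.0075, 0.9952, -1.0883], [0.0, 0.0, 0.0, 1.0]]}
wrist {'mtx': [[348.3265, 0.0, 278.7133], [0.0, 348.3265, 216.2135], [0.0, 0.0, 1.0]], 'tool_from_camera': [[0.0003, 0.9622, 0.2723, 0.0695], [1.0, -0.0002, -0.0005, 0.0011], [-0.0005, 0.2723, -0.9622, -0.1232], [0.0, 0.0, 0.0, 1.0]]}
```

View pics/scene0.png

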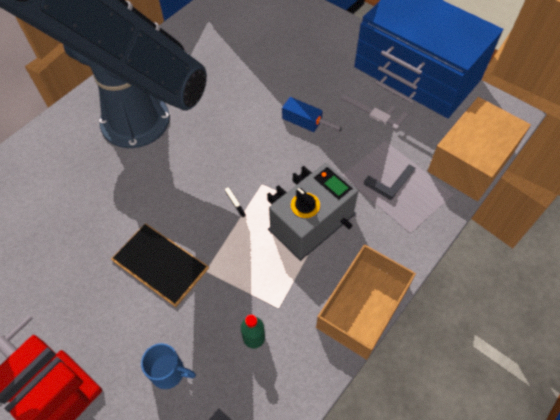

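View pics/top0.png

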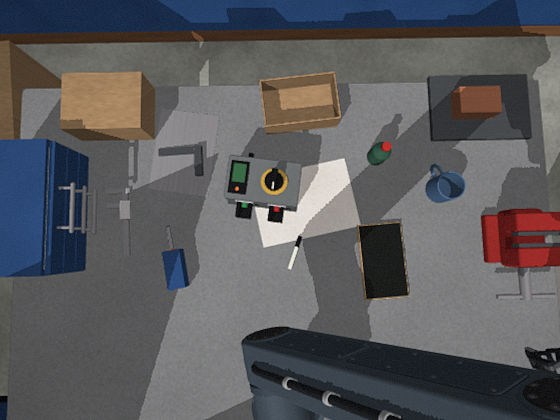

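View pics/wrist0.png

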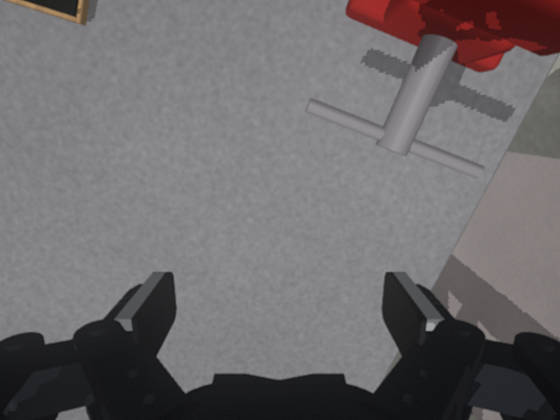

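The top view shows the holder at about (175,270) with its shaft running up to (169,228). The rest is at (384,260), the box at (262,180), the red module at (276,213) and the green one at (244,210). The knob is at (273,182) and the marker at (295,252). Next I'll measure these points.

```bash
cat >> h.py <<'E'
def pts(cam,d):
    m=optics.camera_model(cam);K=m['mtx'];v,u=np.mgrid[0:420,0:560]
    x=(u-K[0,2])/K[0,0]*d;y=(v-K[1,2])/K[1,1]*d
    c=np.stack([x,-y,-d],-1)
    if cam=='wrist':
        raise Exception
    T=np.linalg.inv(m['camera_from_world']);return c@T[:3,:3].T+T[:3,3]
def wT():
    from scipy.spatial.transform import Rotation as R
    s=manip.sense();T=np.eye(4);T[:3,:3]=R.from_quat(s['tool_rot']).as_matrix();T[:3,3]=s['tcp_pos']
    return T@optics.camera_model('wrist')['tool_from_camera']
def ray(cam,uv,z,T=None):
    m=optics.camera_model(cam);K=m['mtx']
    if T is None: T=np.linalg.inv(m['camera_from_world'])
    uv=np.atleast_2d(np.asarray(uv,float))
    c=np.stack([(uv[:,0]-K[0,2])/K[0,0],-(uv[:,1]-K[1,2])/K[1,1],-np.ones(len(uv))],-1)
    r=c@T[:3,:3].T;o=T[:3,3];return o+r*((z-o[2])/r[:,2])[:,None]
E
python3 - <<'E'
from h import *
z=np.load('/tmp/top0.npz');p,d=z['p'],z['d'];print(optics.camera_model('top').keys())
P=pts('top',d);hsv=cv2.cvtColor(p,cv2.COLOR_RGB2HSV)
print('bench',[P[300,230].round(4),P[320,130].round(4)])
def comp(mask,roi):
    r=np.zeros_like(mask);x0,y0,x1,y1=roi;r[y0:y1,x0:x1]=mask[y0:y1,x0:x1]>0
    return r.astype(np.uint8)
def rect(m,z,n):
    c=max(cv2.findContours(m,cv2.RETR_EXTERNAL,cv2.CHAIN_APPROX_NONE)[0],key=cv2.contourArea)
    w=ray('top',c[:,0,:],z)[:,:2]
    r=cv2.minAreaRect((w*1000).astype(np.float32));print(n,np.round(r[0],1),np.round(r[1],1),round(r[2],2));print(cv2.boxPoints(r).round(1).tolist())
blue=cv2.inRange(hsv,(100,120,40),(130,255,255))
Z=P[...,2]
rect(comp((blue>0)&(Z>.045),(150,230,200,300)),.052,'holder top')
rest=(hsv[...,2]<60)
rect(comp((Z>.009)&(Z<.03),(340,205,430,310)),.015,'rest')
rect(comp((Z>.11)&(Z<.128)|(Z>.128),(215,140,310,210)),.12,'box top')
yel=cv2.inRange(hsv,(15,120,120),(35,255,255))
rect(comp(yel,(250,160,300,205)),.13,'disc')
k=comp((Z>.155),(250,160,300,205));print(k.sum());rect(k,.165,'knob')
for n,lo,hi in[('red',(0,150,80),(8,255,255)),('green',(45,120,60),(85,255,255))]:
    m=comp(cv2.inRange(hsv,lo,hi),(230,195,290,230));ys,xs=np.nonzero(m)
    if len(xs):print(n,xs.mean(),ys.mean(),len(xs),np.median(P[ys,xs],0).round(4))
# shaft
m=comp((Z>.015)&(Z<.045)&(blue==0),(160,222,185,256));ys,xs=np.nonzero(m)
for a,b in zip(xs,ys):print(a,b,P[b,a].round(3),p[b,a],end=';')
E
python3 - <<'E'
import cv2
a=cv2.imread('pics/top0.png')
x=cv2.resize(a[130:300,150:310],None,fx=3.5,fy=3.5,interpolation=cv2.INTER_CUBIC);cv2.imwrite('pics/top0z.png',x)
a=cv2.imread('pics/scene0.png')
x=cv2.resize(a[80:270,210:370],None,fx=3.1,fy=3.1,interpolation=cv2.INTER_CUBIC);cv2.imwrite('pics/scene0z.png',x)
E
```

```text
dict_keys(['mtx', 'camera_from_world'])
bench [array([ 0.2972,  0.1654, -0.0008]), array([ 0.2464,  0.4561, -0.0007])]
holder top [393.2 315.5] [107.9  51.4] 10.03
[[335.5, 331.29998779296875], [344.5, 280.79998779296875], [450.79998779296875, 299.6000061035156], [441.79998779296875, 350.1000061035156]]
rest [ 403.1 -282.8] [218.9 130. ] 3.74
[[289.6000061035156, -225.10000610351562], [298.1000061035156, -354.79998779296875], [516.5, -340.5], [508.1000061035156, -210.8000030517578]]
box top [626.9  57.4] [201.1 122.1] 81.6
[[551.7999877929688, -33.099998474121094], [672.5999755859375, -51.0], [702.0, 148.0], [581.2000122070312, 165.8000030517578]]
disc [623.2  28.6] [69.5 67.5] 88.85
[[588.7999877929688, -5.5], [656.2999877929688, -6.800000190734863], [657.7000122070312, 62.599998474121094], [590.0999755859375, 64.0]]
143
knob [623.   28.8] [16.  55.4] 81.94
[[594.5, 24.700000762939453], [649.2999877929688, 17.0], [651.5999755859375, 32.79999923706055], [596.7000122070312, 40.599998474121094]]
red 276.22222222222223 208.96296296296296 27 [0.5539 0.025  0.0817]
green 244.1 205.0333333
[... 3579 characters left out ...]
031] [68 67 70];170 247 [0.455 0.331 0.037] [103 103 104];171 247 [0.455 0.328 0.037] [108 108 112];172 247 [0.455 0.327 0.031] [95 96 98];173 247 [0.455 0.323 0.034] [69 68 72];170 248 [0.452 0.331 0.039] [105 103 109];171 248 [0.452 0.328 0.038] [101  98  96];172 248 [0.452 0.325 0.037] [97 87 85];173 248 [0.452 0.323 0.033] [91 74 66];170 249 [0.449 0.332 0.034] [106  88  81];171 249 [0.449 0.329 0.035] [90 67 53];172 249 [0.449 0.326 0.034] [91 59 43];173 249 [0.449 0.321 0.041] [95 55 56];174 249 [0.449 0.319 0.04 ] [104  62  56];175 249 [0.449 0.319 0.029] [63 50 59];169 250 [0.447 0.334 0.035] [130  64  51];170 250 [0.447 0.329 0.042] [95 56 53];171 250 [0.446 0.326 0.043] [75 56 59];
```

View pics/top0z.png

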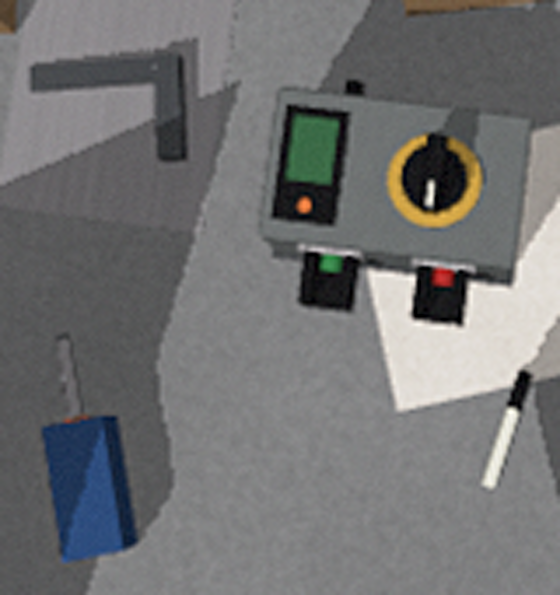

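View pics/scene0z.png

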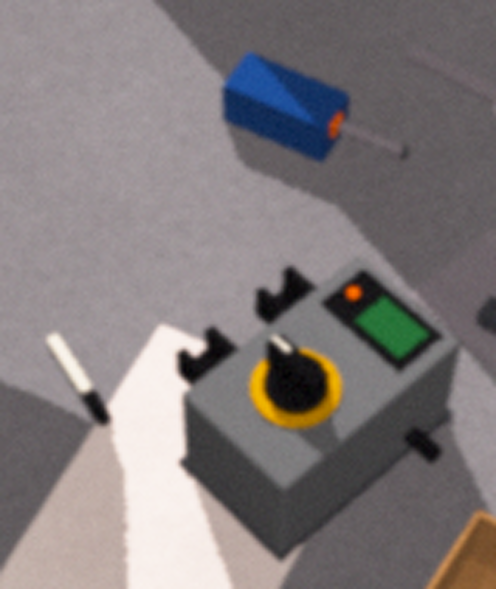

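```bash
python3 -m inch '[2,4.4,0.35,-0.036, 2,4.4,0.35,-0.036, 2,4.4,0.35,-0.036, 2,4.4,0.35,-0.036, 2,4.4,0.35,-0.036, 2,4.4,0.35,-0.036, 2,4.4,0.35,-0.036, 2,4.4,0.35,-0.036, 2,4.4,0.35,-0.036, 2,4.4,0.35,-0.036, 2,4.4,0.35,-0.036, 2,4.4,0.35,-0.036, 2,4.4,0.35,-0.036, 2,4.4,0.35,-0.036, 0,0,0,0, 0,0,0,0]'
python3 - <<'E'
from h import *
T=wT();s=manip.sense();print(s['q'].round(3) if hasattr(s['q'],'round') else s['q'],s['tool_rot'])
p,d=snap('wrist','wrist1');np.savez('/tmp/wrist1.npz',p=p,d=d,T=T)
E
```

```text
t: 2.15
tcp_pos: [0.4966, 0.0299, 0.2989]
tool_rot: [0.997, -0.074, -0.001, 0.0]
force: [-0.1, 0.3, 0.1]
finger_gap: 1.002
[-1.650e-01  2.950e-01  1.684e+00 -1.000e-03  1.164e+00  1.555e+00] [ 9.97254196e-01 -7.40514258e-02 -6.35129948e-04  2.26463845e-04]
```

View pics/wrist1.png

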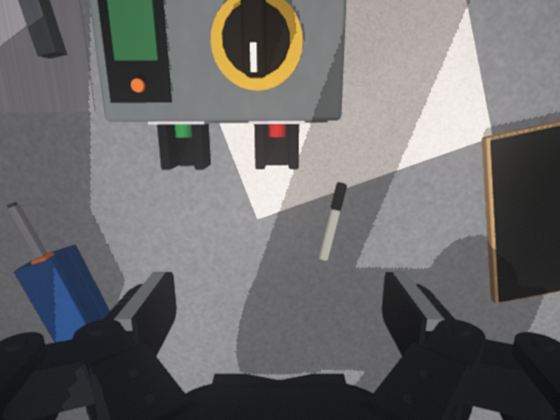

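The wrist view shows the red module at (277,145), green at (184,145), the knob centre at about (256,40), the holder at (60,285) and the shaft tip at (13,206). I'll measure these by casting rays.

```bash
python3 - <<'E'
from h import *
z=np.load('/tmp/wrist1.npz');p,d,T=z['p'],z['d'],z['T']
K=optics.camera_model('wrist')['mtx'];v,u=np.mgrid[0:420,0:560]
c=np.stack([(u-K[0,2])/K[0,0]*d,-(v-K[1,2])/K[1,1]*d,-d],-1);P=c@T[:3,:3].T+T[:3,3];Z=P[...,2]
hsv=cv2.cvtColor(p,cv2.COLOR_RGB2HSV)
def rect(m,zz,n):
    m=m.astype(np.uint8)
    cc=max(cv2.findContours(m,cv2.RETR_EXTERNAL,cv2.CHAIN_APPROX_NONE)[0],key=cv2.contourArea)
    w=ray('wrist',cc[:,0,:],zz,T)[:,:2];r=cv2.minAreaRect((w*1000).astype(np.float32));print(n,np.round(r[0],1),np.round(r[1],1),round(r[2],2))
    return r
def roi(m,x0,y0,x1,y1):
    r=np.zeros(m.shape,bool);r[y0:y1,x0:x1]=m[y0:y1,x0:x1]>0;return r
print('bench',Z[250,220],Z[200,400])
for n,lo,hi,x in[('red',(0,120,60),(8,255,255),(250,115,305,150)),('green',(45,80,40),(85,255,255),(155,115,215,150))]:
    m=roi(cv2.inRange(hsv,lo,hi),*x);ys,xs=np.nonzero(m);print(n,xs.min(),xs.max(),ys.min(),ys.max(),np.median(P[ys,xs],0).round(4), ray('wrist',[[xs.mean(),ys.mean()]],.08,T).round(4))
for n,x in[('redguard',(245,118,310,180)),('greenguard',(150,118,220,180))]:
    m=roi((Z>.083)&(Z<.1)&(hsv[...,2]<70),*x);rect(m,.091,n);ys,xs=np.nonzero(m);print(np.median(P[ys,xs],0).round(4))
yel=roi(cv2.inRange(hsv,(15,120,100),(35,255,255)),200,0,310,100)
# box front top edge
m=roi((Z>.112)&(Z<.127),100,60,350,130)
e=[]
for x in range(120,335,5):
    ys=np.nonzero(m[:,x])[0]
    if len(ys):e.append((x,ys.max()+.5))
w=ray('wrist',e,.12,T)[:,:2];vx,vy,x0,y0=cv2.fitLine((w*1000).astype(np.float32),cv2.DIST_HUBER,0,.01,.01).ravel();print('front edge',vx,vy,x0,y0,np.degrees(np.arctan2(vy,vx)))
cc=np.vstack(cv2.findContours(yel.astype(np.uint8),cv2.RETR_EXTERNAL,cv2.CHAIN_APPROX_NONE)[0])[:,0]
# holder
bl=roi(cv2.inRange(hsv,(100,100,30),(130,255,255)),0,230,120,340)&(Z>.045)
ys,xs=np.nonzero(bl);print(len(xs),P[ys,xs].max(0),P[ys,xs].min(0))
sh=roi((Z>.02)&(Z<.045)&(hsv[...,1]<60),0,195,50,258);ys,xs=np.nonzero(sh)
w=ray('wrist',np.c_[xs,ys],.034,T)[:,:2]*1000;print('shaft',len(xs),w.max(0),w.min(0),np.median(Z[sh]));l=cv2.fitLine(w.astype(np.float32),cv2.DIST_HUBER,0,.01,.01).ravel();print(l,l[1]/l[0])
# top shaft fit
z=np.load('/tmp/top0.npz');p,d=z['p'],z['d'];P=pts('top',d);Z=P[...,2]
m=roi((Z>.03)&(Z<.045)&(p[...,0]>85)&(p[...,0].astype(int)-p[...,2]<5),160,222,185,249);ys,xs=np.nonzero(m);w=ray('top',np.c_[xs,ys],.035)[:,:2]*1000
l=cv2.fitLine(w.astype(np.float32),cv2.DIST_HUBER,0,.01,.01).ravel();print('top',l,np.degrees(np.arctan(l[1]/l[0])),w.max(0))
E
```

```text
bench -0.0008576409283251873 0.000349029246510979
red 268 285 124 137 [0.5543 0.0225 0.0818] [[0.5543 0.0224 0.08  ]]
green 174 191 125 137 [0.5669 0.1103 0.0817] [[0.5669 0.1109 0.08  ]]
redguard [538.1   9.7] [ 8.5 38.7] 82.35
[0.5409 0.0143 0.0905]
greenguard [550.6  96.8] [11.2 39.6] 81.8
[0.5533 0.1039 0.0902]
front edge 0.14102788 0.9900056 570.602 71.71348 81.89267
3297 [0.56583345 0.34722168 0.42200141] [0.34432521 0.01905039 0.04501068]
shaft 778 [518.22293758 342.76858763] [449.18072388 315.39335607] 0.03352099464852637
[9.8343062e-01 1.8128476e-01 4.8436499e+02 3.2944745e+02] 0.18433914
top [9.8331904e-01 1.8188927e-01 4.8352960e+02 3.3400958e+02] 10.479822 [512.62880417 343.53540061]
```

```bash
python3 -m inch '[-0.3,3.8,-0.5,0.041, -0.3,3.8,-1,0.041, -0.3,3.8,-1.5,0.041, -0.3,3.8,-2,0.041, -0.3,3.8,-2.5,0.041, -0.3,3.8,-2.5,0.041, -0.3,3.8,-2.5,0.041, -0.3,3.5,-2.7,0.041, 0,0,0,0, 0,0,0,0]' 60 60
python3 - <<'E'
from h import *
T=wT();s=manip.sense()
p,d=snap('wrist','wrist2');np.savez('/tmp/wrist2.npz',p=p,d=d,T=T)
E
```

```text
t: 3.45
tcp_pos: [0.4736, 0.3296, 0.1475]
tool_rot: [0.996, 0.089, -0.0, 0.0]
force: [-0.6, -0.7, -0.6]
finger_gap: 0.601
```

View pics/wrist2.png

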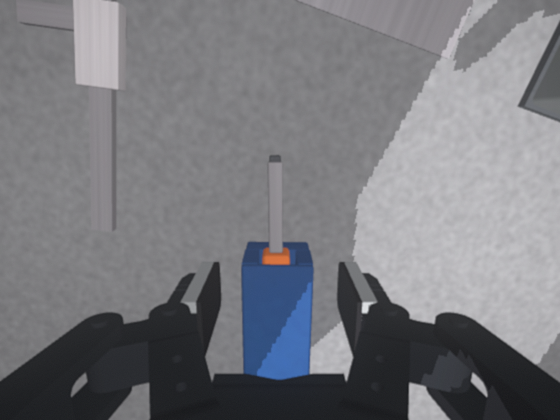

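The shaft runs from (275,157) at the tip to (276,248) at the orange handle end, with the holder roof's front edge at row 264. The gripper is already nearly in line with it.

```bash
python3 - <<'E'
from h import *
z=np.load('/tmp/wrist2.npz');p,d,T=z['p'],z['d'],z['T']
e=[]
for y in range(165,245,4):
    r=cv2.cvtColor(p,cv2.COLOR_RGB2GRAY)[y,255:300].astype(float)
    g=np.gradient(r);a,b=255+np.argmax(g),255+np.argmin(g)
    e.append((a,b,y))
print(e[:6])
w=[ray('wrist',[[(a+b)/2,y]],.035,T)[0] for a,b,y in e];print(w[0].round(4),w[-1].round(4))
l=cv2.fitLine((np.array(w)[:,:2]*1000).astype(np.float32),cv2.DIST_HUBER,0,.01,.01).ravel();print(l,np.arctan2(l[1],l[0]),'y@472',l[3]+(472-l[2])*l[1]/l[0])
print('tip',ray('wrist',[[275,156]],.034,T),'handle',ray('wrist',[[276,249]],.035,T),'mouth',ray('wrist',[[245,243],[309,243],[278,264]],.052,T).round(4), d[200,276],d[255,276])
s=manip.sense();print(2*np.arctan2(s['tool_rot'][1],s['tool_rot'][0]),s['tcp_pos'])
E
```

```text
[(np.int64(269), np.int64(281), 165), (np.int64(269), np.int64(281), 169), (np.int64(269), np.int64(281), 173), (np.int64(269), np.int64(281), 177), (np.int64(269), np.int64(281), 181), (np.int64(269), np.int64(281), 185)]
[0.5117 0.3378 0.035 ] [0.4583 0.3276 0.035 ]
[9.8330218e-01 1.8198033e-01 4.9110602e+02 3.3401910e+02] 0.18300006 y@472 330.48315
tip [[0.51755068 0.33880247 0.034     ]] handle [[0.45222726 0.32653212 0.035     ]] mouth [[0.4593 0.3487 0.052 ]
 [0.4668 0.3067 0.052 ]
 [0.4483 0.3243 0.052 ]] 0.24236156 0.25052327
0.17674476446946125 [0.4739863  0.32952565 0.14802384]
```

```bash
python3 -m inch '[0.1,0.1,-2,0.006, 0,0,-3,0, 0,0,-3,0, 0,0,-1.7,0, 0,0,-1,0, 0,0,0,0, 0,0,0,0]' 60 60 && python3 -m inch '[0,0,0,0, 0,0,0,0, 0,0,0,0, 0,0,0,0]' 0 70 && python3 -m inch '[0,0,0,0, 0,0,0,0]'
```

```text
t: 4.38
tcp_pos: [0.4748, 0.3322, 0.0412]
tool_rot: [0.996, 0.092, 0.001, -0.0]
force: [-0.2, 0.3, 0.9]
finger_gap: 0.594
t: 4.88
tcp_pos: [0.4744, 0.3322, 0.0408]
tool_rot: [0.996, 0.092, 0.0, -0.0]
force: [-0.6, 0.1, 2.7]
finger_gap: 0.09
t: 5.12
tcp_pos: [0.4744, 0.3322, 0.0407]
tool_rot: [0.996, 0.092, 0.0, -0.0]
force: [-0.9, 0.1, 5.4]
finger_gap: 0.091
```

```bash
python3 - <<'E'
from h import *
print(manip.sense()['force'],manip.sense()['ft_torque'])
p,d=snap('wrist','wrist3')
E
```

```text
[-0.88327225  0.08906573  5.35808028] [ 0.03082027  0.16802023 -0.04091371]
```

View pics/wrist3.png

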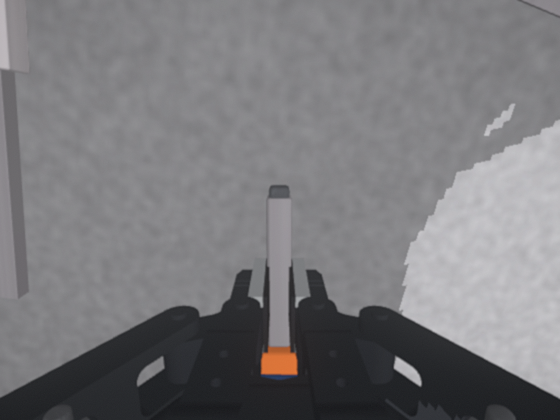

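The jaws hold the bare shaft, with the orange handle end clear at (279,360). I'll raise it slightly and draw it out.

```bash
python3 -m inch '[0,0,0.25,0, 1,0.18,0,0]' - 80 && python3 -m inch '[1.77,0.33,0,0, 1.97,0.36,0,0, 1.97,0.36,0,0, 1.97,0.36,0,0, 1.97,0.36,0,0, 1.57,0.28,0,0, 0,0,0,0]'
python3 - <<'E'
from h import *
print(manip.sense()['force'],manip.sense()['ft_torque'])
p,d=snap('wrist','wrist4');p,d=snap('top','top4')
E
```

```text
t: 5.42
tcp_pos: [0.4832, 0.3334, 0.0423]
tool_rot: [0.996, 0.093, -0.001, 0.0]
force: [0.3, 0.5, -0.5]
finger_gap: 0.086
t: 6.3
tcp_pos: [0.5979, 0.3542, 0.0423]
tool_rot: [0.996, 0.092, 0.001, -0.0]
force: [-0.6, 0.1, -0.6]
finger_gap: 0.088
[-0.59958303  0.12381758 -0.57025807] [ 0.0005813  -0.01810995 -0.03929902]
```

View pics/wrist4.png

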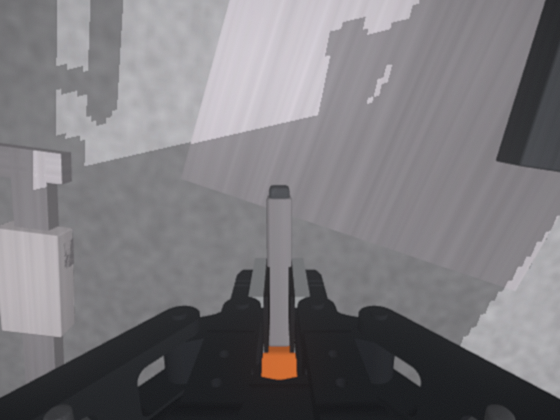

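View pics/top4.png

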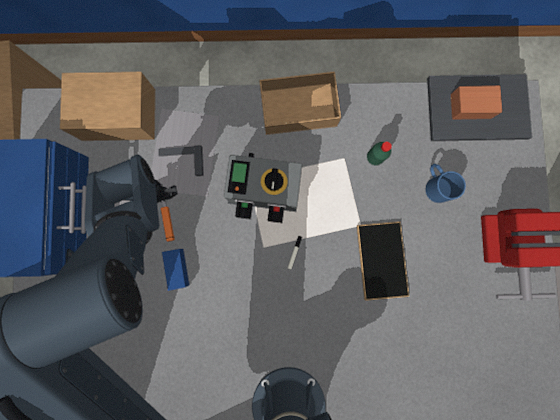

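The stylus is fully out: its handle is at (168,222) in the top view, clear of the holder. I'll lift it and carry it to the rest.

```bash
python3 -m inch '[0,0,3,0, 0,0,5,0, 0,-2,5,0, 0,-4,4,0, -1.4,-4.9,0,-0.011, -1.4,-5,0,-0.011, -1.4,-5,0,-0.011, -1.4,-5,0,-0.011, -1.4,-5,0,-0.011, -1.4,-5,0,-0.011, -1.4,-5,0,-0.011, -1.4,-5,0,-0.011, -1.4,-5,0,-0.011, -1.4,-5,0,-0.011, -1.4,-4.5,-3,-0.011, 0,-3,-3,0, 0,0,0,0, 0,0,0,0]'
python3 - <<'E'
from h import *
print(manip.sense()['q'],manip.sense()['force'])
T=wT();p,d=snap('wrist','wrist5');np.savez('/tmp/wrist5.npz',p=p,d=d,T=T)
p,d=snap('scene','scene5')
E
```

```text
t: 8.65
tcp_pos: [0.4418, -0.2786, 0.1529]
tool_rot: [0.999, 0.032, -0.0, -0.001]
force: [0.5, -0.2, -1.3]
finger_gap: 0.086
[-7.76847401e-01  5.35427768e-01  1.77967386e+00  4.49871103e-04
  8.28143448e-01  7.29752980e-01] [ 0.4796909  -0.21688956 -1.3486026 ]
```

View pics/wrist5.png

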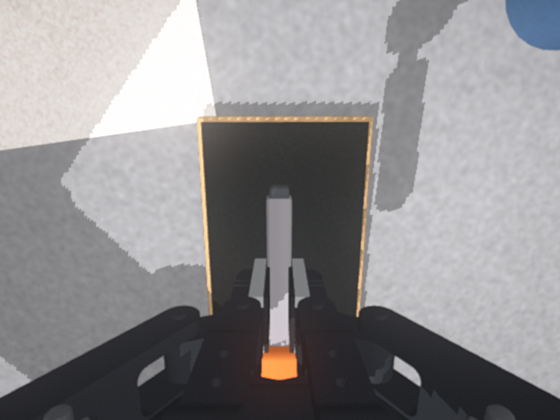

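View pics/scene5.png

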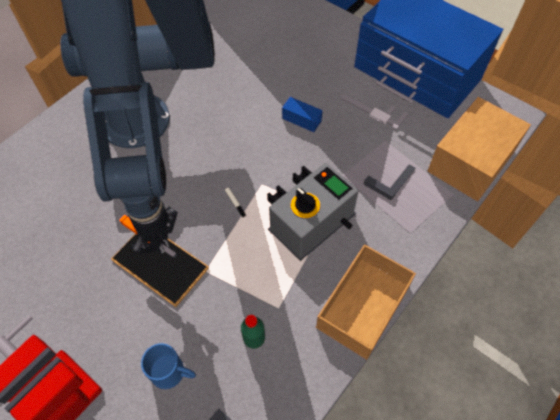

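```bash
python3 -m inch '[0.2,-0.2,-2,0, 0,0,-3,0, 0,0,-3,0, 0,0,-2,0, 0,0,-1,0, 0,0,0,0, 0,0,0,0]' && python3 -m inch '[0,0,-0.2,0, 0,0,0,0]' && python3 -m inch '[0,0,-0.15,0, 0,0,0,0]'
```

```text
t: 9.62
tcp_pos: [0.445, -0.2819, 0.0438]
tool_rot: [0.999, 0.032, 0.001, 0.001]
force: [-0.7, 0.6, -0.4]
finger_gap: 0.089
t: 9.88
tcp_pos: [0.4445, -0.2819, 0.0412]
tool_rot: [0.999, 0.032, 0.0, 0.0]
force: [-0.1, -0.5, -0.9]
finger_gap: 0.091
t: 10.12
tcp_pos: [0.4443, -0.2817, 0.0392]
tool_rot: [0.999, 0.032, -0.0, -0.0]
force: [0.7, 0.3, -0.9]
finger_gap: 0.091
```

```bash
python3 -m inch '[0,0,-0.12,0, 0,0,0,0]' && python3 -m inch '[0,0,-0.1,0, 0,0,0,0]' && python3 -m inch '[0,0,-0.08,0, 0,0,0,0]'; python3 - <<'E'
from h import *
print(manip.sense()['ft_torque']);p,d=snap('scene','scene6');x=cv2.cvtColor(p,2)
cv2.imwrite('pics/scene6z.png',cv2.resize(p[190:320,90:230,::-1],None,fx=4,fy=4,interpolation=2))
E
```

```text
t: 10.38
tcp_pos: [0.4443, -0.2817, 0.038]
tool_rot: [0.999, 0.032, -0.0, -0.0]
force: [0.3, -0.7, -0.1]
finger_gap: 0.092
t: 10.62
tcp_pos: [0.4443, -0.2817, 0.037]
tool_rot: [0.999, 0.032, -0.0, -0.0]
force: [0.3, -0.4, -1.3]
finger_gap: 0.091
t: 10.88
tcp_pos: [0.4443, -0.2817, 0.0363]
tool_rot: [0.999, 0.032, -0.0, -0.0]
force: [0.9, -0.5, -0.6]
finger_gap: 0.088
[-0.00314415 -0.00250727  0.06145005]
```

View pics/scene6z.png

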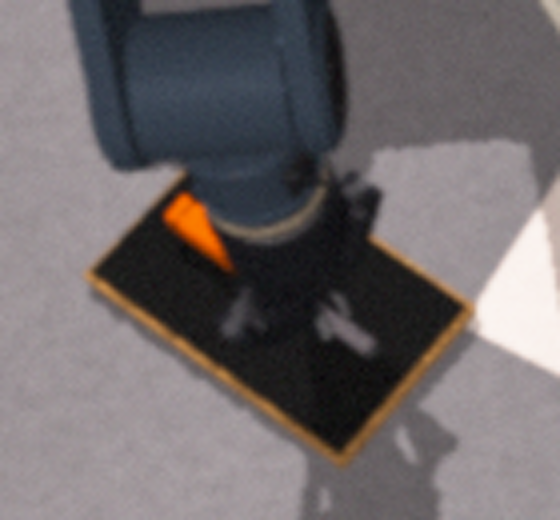

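No contact yet, so I'll keep lowering it in small steps.

```bash
python3 -m inch '[0,0,-0.08,0, 0,0,0,0]' && python3 -m inch '[0,0,-0.07,0, 0,0,0,0]'; python3 - <<'E'
from h import *
print(manip.sense()['ft_torque'],manip.sense()['force'])
E
```

```text
t: 11.18
tcp_pos: [0.4444, -0.2818, 0.0358]
tool_rot: [0.999, 0.032, 0.0, 0.0]
force: [0.8, 0.4, 3.4]
finger_gap: 0.09
t: 11.42
tcp_pos: [0.4445, -0.2818, 0.0356]
tool_rot: [0.999, 0.032, 0.0, 0.0]
force: [-0.8, 2.1, 8.3]
finger_gap: 0.084
[ 0.19525005  0.27643899 -0.05090635] [-0.81158749  2.05084625  8.31849815]
```

```bash
python3 -m inch '[0,0,0.06,0, 0,0,0,0]' && python3 -m inch '[0,0,0,0, 0,0,0,0, 0,0,0,0, 0,0,0,0]' 50 && python3 -m inch '[0,0,1,0, 0,0,3,0, 0,0,4,0, -3,0,4,0, -3.5,0,0,0, 0,0,0,0, 0,0,0,0]'
python3 - <<'E'
from h import *
print(manip.sense()['force'])
T=wT();p,d=snap('wrist','wrist7');np.savez('/tmp/wrist7.npz',p=p,d=d,T=T)
E
```

```text
t: 11.68
tcp_pos: [0.4445, -0.2818, 0.0357]
tool_rot: [0.999, 0.032, 0.0, 0.0]
force: [1.2, 0.3, 5.6]
finger_gap: 0.088
t: 12.18
tcp_pos: [0.4443, -0.2817, 0.0352]
tool_rot: [0.999, 0.032, -0.0, -0.0]
force: [-0.6, 0.4, -0.6]
finger_gap: 0.494
t: 13.05
tcp_pos: [0.3799, -0.2822, 0.1559]
tool_rot: [0.999, 0.032, 0.001, 0.001]
force: [-0.3, 0.5, -0.3]
finger_gap: 0.498
[-0.29912533  0.53335815 -0.32216297]
```

View pics/wrist7.png

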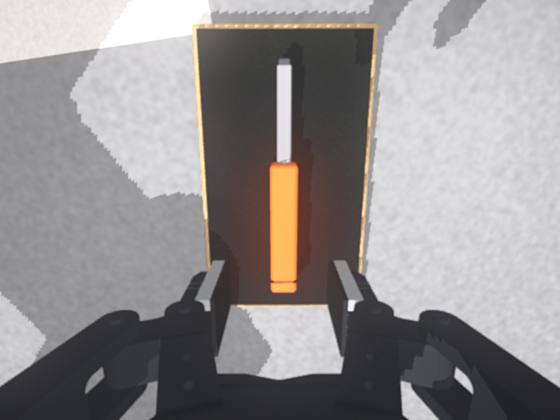

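```bash
cat > meas.py <<'E'
from h import *
def stylus(f):
    z=np.load(f);p,T=z['p'],z['T'];hsv=cv2.cvtColor(p,cv2.COLOR_RGB2HSV)
    m=cv2.inRange(hsv,(5,150,120),(20,255,255));m=cv2.morphologyEx(m,cv2.MORPH_CLOSE,np.ones((11,11)))
    n,l,st,c=cv2.connectedComponentsWithStats(m);i=1+np.argmax([st[k,4] if 230<c[k][0]<330 else 0 for k in range(1,n)]);ys,xs=np.nonzero(l==i)
    r=cv2.minAreaRect((ray('wrist',np.c_[xs,ys],.035,T)[:,:2]*1000).astype(np.float32));print('handle',r)
    return p,T,hsv
if __name__=='__main__':
    p,T,hsv=stylus('/tmp/wrist7.npz')
    a,b,c=ray('wrist',[[285,59]],.029,T)[0],ray('wrist',[[284,162]],.035,T)[0],ray('wrist',[[284,293]],.035,T)[0]
    print('tip',a,'junction',b,'tail',c);v=a-c;print(np.arctan2(v[1],v[0]),np.linalg.norm(v[:2]))
    print('rest corners',ray('wrist',[[193,26],[377,25],[210,306]],.015,T).round(4))
E
python3 meas.py
```

```text
handle ((370.1975402832031, -287.4214782714844), (100.36769104003906, 20.83794593811035), 3.643998622894287)
tip [ 0.48732085 -0.28072388  0.029     ] junction [ 0.42029579 -0.28450775  0.035     ] tail [ 0.31930933 -0.29135954  0.035     ]
0.0632187962225609 0.1683478224519966
rest corners [[ 0.5061 -0.2168  0.015 ]
 [ 0.5148 -0.3421  0.015 ]
 [ 0.2925 -0.2305  0.015 ]]
```

The stylus lies along the rest, with its centre at about (0.405, -0.285) against the rest's centre at (0.403, -0.283). Now I'll regrasp it by the handle.

```bash
python3 -m inch '[0.5,-0.4,-2,0, 0,0,-4,0, 0,0,-3,0, 0,0,-2,0, 0,0,-0.9,0, 0,0,0,0]' 55 && python3 -m inch '[0,0,0,0, 0,0,0,0, 0,0,0,0, 0,0,0,0, 0,0,0,0]' 0 80
```

```text
t: 13.85
tcp_pos: [0.3847, -0.2856, 0.0358]
tool_rot: [0.999, 0.032, -0.0, -0.0]
force: [-0.2, -0.2, -1.1]
finger_gap: 0.545
t: 14.48
tcp_pos: [0.3848, -0.2861, 0.0375]
tool_rot: [0.999, 0.032, 0.001, 0.001]
force: [0.2, 0.8, 6.2]
finger_gap: 0.213
```

```bash
python3 -m inch '[0,0,1,0, 0,0,3,0, 0,0,5,0, 0.2,4,4,-0.029, 0.2,4.8,0,-0.03, 0.2,4.8,0,-0.03, 0.2,4.8,0,-0.03, 0.2,4.8,0,-0.029, 0.2,4.8,0,-0.029, 0.2,3.1,0,-0.029, 0,2,0,0, 0,0,0,0, 0,0,0,0]'
python3 - <<'E'
from h import *
print(manip.sense()['q'].round(3) if hasattr(manip.sense()['q'],'round') else '',manip.sense()['force'])
T=wT();p,d=snap('wrist','wrist8');np.savez('/tmp/wrist8.npz',p=p,d=d,T=T)
E
```

```text
t: 16.1
tcp_pos: [0.3985, 0.0449, 0.1667]
tool_rot: [0.997, -0.071, 0.0, 0.0]
force: [0.7, -0.3, -1.3]
finger_gap: 0.208
[-0.168  0.388  2.06  -0.     0.693  1.545] [ 0.68129295 -0.32675624 -1.28646627]
```

View pics/wrist8.png

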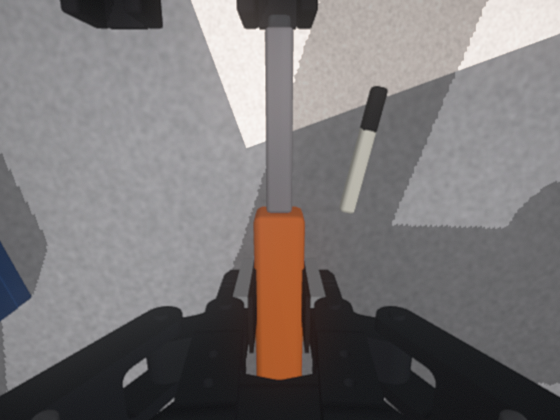

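The stylus is held straight in the jaws with its tip at (280,18). The red guard is just ahead, spanning columns 238-317. Next I'll measure the tip's pose.

```bash
python3 - <<'E'
from h import *
z=np.load('/tmp/wrist8.npz');p,d,T=z['p'],z['d'],z['T']
K=optics.camera_model('wrist')['mtx'];v,u=np.mgrid[0:420,0:560]
c=np.stack([(u-K[0,2])/K[0,0]*d,-(v-K[1,2])/K[1,1]*d,-d],-1);P=c@T[:3,:3].T+T[:3,3]
TT=np.eye(4)
s=manip.sense();print(s['tcp_pos'])
for y in range(16,340,20):
    print(y,np.median(P[y-1:y+2,274:286].reshape(-1,3),0).round(4),end=' ')
g=cv2.cvtColor(p,7)
print()
for y in [30,100,180]:
    r=np.gradient(cv2.GaussianBlur(g,(3,3),0)[y,255:302].astype(float));print(y,255+np.argmax(abs(r[:23])),255+23+np.argmax(abs(r[23:])))
    
for y in [5,10]:
    print([int(x) for x in g[y,230:330:2]])
yaw=2*np.arctan2(s['tool_rot'][1],s['tool_rot'][0]);print('yaw',yaw)
E
python3 - <<'E'
import cv2
a=cv2.imread('pics/wrist8.png');cv2.imwrite('pics/wrist8z.png',cv2.resize(a[0:60,220:340],None,fx=6,fy=6,interpolation=2))
E
```

```text
[0.39849201 0.04460683 0.16659192]
16 [0.5005 0.0293 0.1575] 36 [0.4941 0.0302 0.1587] 56 [0.488  0.0311 0.1586] 76 [0.4816 0.032  0.1588] 96 [0.475  0.033  0.1587] 116 [0.4682 0.0339 0.1586] 136 [0.4612 0.0349 0.1588] 156 [0.454  0.0359 0.1586] 176 [0.4466 0.037  0.1589] 196 [0.4389 0.0381 0.1588] 216 [0.4317 0.0391 0.1616] 236 [0.4245 0.0401 0.164 ] 256 [0.4164 0.0412 0.164 ] 276 [0.408  0.0425 0.164 ] 296 [0.3992 0.0437 0.1636] 316 [0.3904 0.045  0.1639] 336 [0.3812 0.0463 0.164 ] 
30 264 293
100 265 293
180 261 290
[238, 239, 241, 168, 57, 64, 62, 62, 60, 60, 60, 57, 54, 50, 51, 52, 53, 52, 51, 53, 54, 54, 51, 51, 50, 51, 51, 48, 50, 50, 49, 50, 49, 45, 41, 39, 45, 45, 46, 46, 45, 45, 46, 40, 147, 172, 178, 172, 170, 176]
[236, 236, 237, 210, 70, 62, 62, 61, 61, 61, 61, 59, 56, 53, 52, 55, 55, 55, 56, 56, 55, 55, 54, 54, 53, 53, 52, 53, 51, 52, 52, 51, 52, 47, 42, 42, 44, 45, 46, 44, 45, 44, 44, 53, 162, 180, 179, 177, 174, 178]
yaw -0.14290056856557112
```

View pics/wrist8z.png

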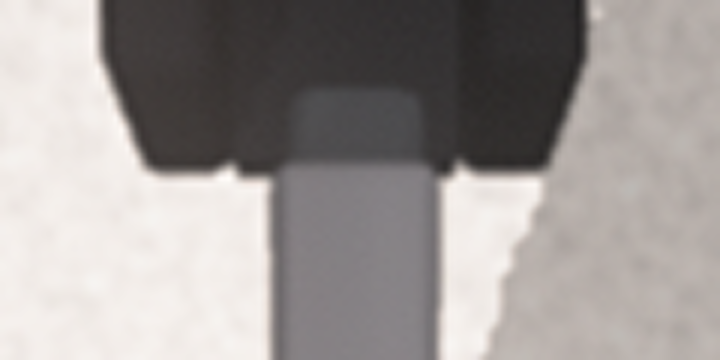

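```bash
python3 - <<'E'
from h import *
z=np.load('/tmp/wrist8.npz');T=z['T']
print('guard front top L,R',ray('wrist',[[237,9],[318,9]],.091,T).round(4))
print('guard bottom-ish',ray('wrist',[[258.7,28],[296.7,28]],.061,T).round(4))
print('tip',ray('wrist',[[279.5,14.5]],.1577,T).round(4), 'shaft',ray('wrist',[[278.9,30]],.1587,T).round(4),ray('wrist',[[279,100]],.1587,T).round(4))
u=np.array([np.cos(.1417),-np.sin(.1417)]);f=np.array([.5461,.0241]);print('expected guard front centre',f-.03*u)
E
```

```text
guard front top L,R [[0.5233 0.0477 0.091 ]
 [0.5175 0.0069 0.091 ]]
guard bottom-ish [[0.52   0.0387 0.061 ]
 [0.5168 0.0164 0.061 ]]
tip [[0.5009 0.0293 0.1577]] shaft [[0.496  0.0302 0.1587]] [[0.4736 0.0333 0.1587]]
expected guard front centre [0.51640068 0.02833679]
```

```bash
python3 -m inch '[0,0.05,-2,0, 0,0,-3,0, 0,0,-2,0, 0,0,-0.85,0, 0,0,0,0, 0,0,0,0]'
python3 - <<'E'
from h import *
T=wT();p,d=snap('wrist','wrist9');print(manip.sense()['tcp_pos']);p,d=snap('scene','s9')
cv2.imwrite('pics/scene9z.png',cv2.resize(p[130:260,190:340,::-1],None,fx=4.5,fy=4.5,interpolation=2))
E
```

```text
t: 16.9
tcp_pos: [0.3988, 0.0455, 0.0884]
tool_rot: [0.997, -0.071, 0.001, 0.0]
force: [0.2, 0.1, -0.3]
finger_gap: 0.212
[0.39880537 0.04557594 0.08853122]
```

View pics/wrist9.png

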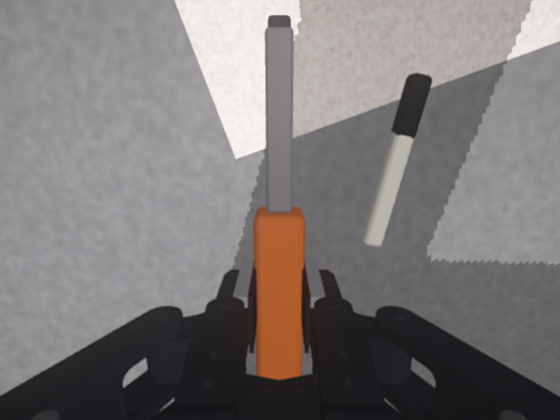

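View pics/scene9z.png

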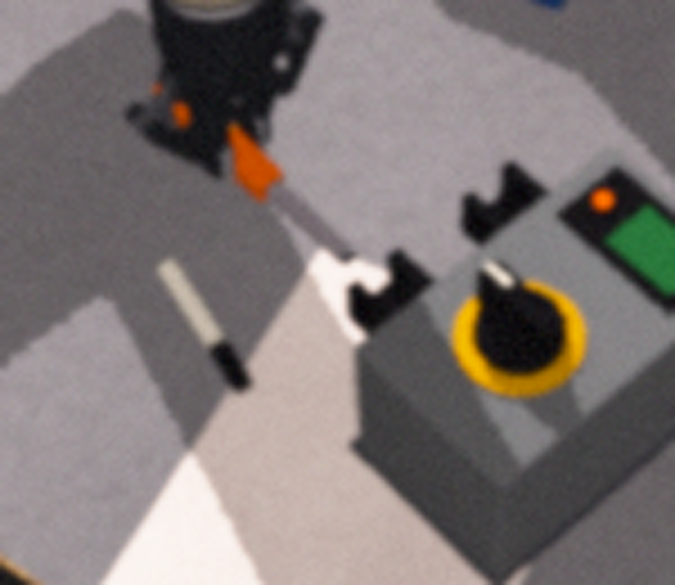

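In the scene view the tip lines up with the channel of the red module's guard. I'll go in slowly.

```bash
python3 -m inch '[0.99,-0.14,0,0, 0.99,-0.14,0,0, 0.99,-0.14,0,0, 0,0,0,0]'
python3 - <<'E'
from h import *
p,d=snap('wrist','wrist10');p,d=snap('scene','s10')
cv2.imwrite('pics/scene10z.png',cv2.resize(p[130:260,190:340,::-1],None,fx=4.5,fy=4.5,interpolation=2))
E
```

```text
t: 17.5
tcp_pos: [0.4297, 0.0413, 0.088]
tool_rot: [0.997, -0.071, 0.001, 0.0]
force: [-0.1, -0.1, -0.9]
finger_gap: 0.212
```

View pics/wrist10.png

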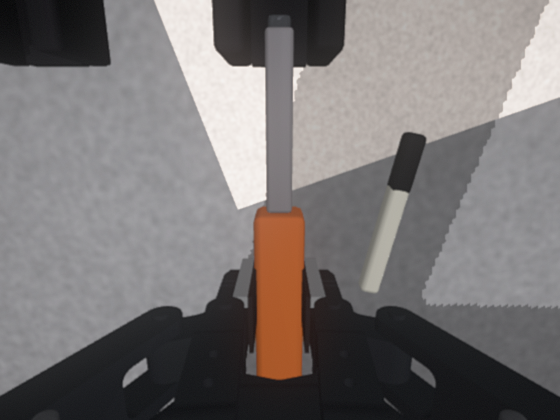

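View pics/scene10z.png

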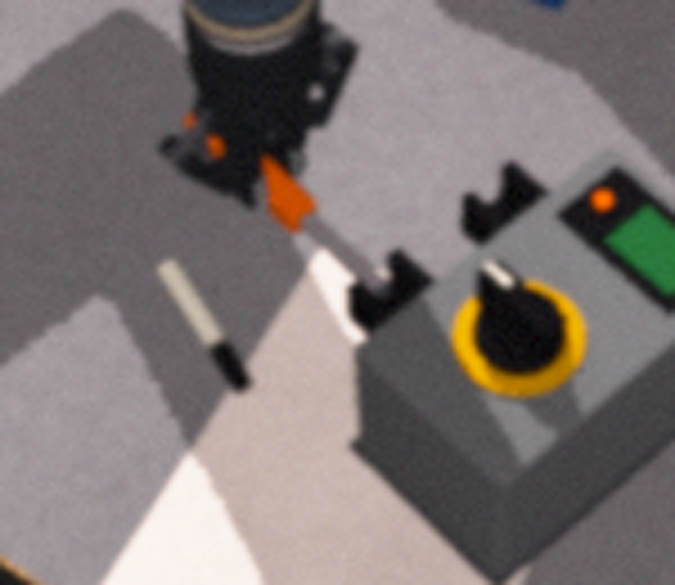

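The tip is centred in the channel: the guard spans columns 214-344 and the shaft is at 279.

```bash
python3 -m inch '[0.6,-0.085,0,0, 0.6,-0.085,0,0, 0,0,0,0]'; python3 -m inch '[0.4,-0.056,0,0, 0,0,0,0]'; python3 -m inch '[0.3,-0.042,0,0, 0,0,0,0]'
```

```text
t: 17.98
tcp_pos: [0.441, 0.0397, 0.0879]
tool_rot: [0.997, -0.071, 0.001, 0.0]
force: [0.5, 0.5, -1.1]
finger_gap: 0.212
t: 18.23
tcp_pos: [0.4445, 0.0392, 0.0879]
tool_rot: [0.997, -0.071, 0.0, 0.0]
force: [-1.2, -0.6, -0.2]
finger_gap: 0.213
t: 18.48
tcp_pos: [0.446, 0.0391, 0.0878]
tool_rot: [0.997, -0.071, -0.001, -0.0]
force: [-1.7, 0.2, -0.1]
finger_gap: 0.21
```

```bash
python3 -m inch '[0.2,-0.028,0,0, 0,0,0,0]'
```

```text
t: 18.73
tcp_pos: [0.4482, 0.0388, 0.0878]
tool_rot: [0.997, -0.071, -0.001, -0.0]
force: [-2.7, 0.9, -0.4]
finger_gap: 0.209
```

```bash
python3 -m inch '[0.3,-0.042,0,0, 0,0,0,0]'; python3 -m inch '[0.2,-0.028,0,0, 0,0,0,0]'; python3 -m inch '[0.15,-0.021,0,0, 0,0,0,0]'
```

```text
t: 18.98
tcp_pos: [0.4513, 0.0383, 0.0877]
tool_rot: [0.997, -0.071, -0.001, -0.0]
force: [-4.3, 1.4, -0.9]
finger_gap: 0.216
t: 19.23
tcp_pos: [0.4534, 0.038, 0.0878]
tool_rot: [0.997, -0.071, -0.001, -0.0]
force: [-4.9, -0.1, -0.6]
finger_gap: 0.209
t: 19.48
tcp_pos: [0.454, 0.038, 0.0877]
tool_rot: [0.997, -0.071, -0.002, -0.0]
force: [-6.0, 1.3, 1.0]
finger_gap: 0.218
```

```bash
python3 -m inch '[0.2,-0.028,0,0, 0,0,0,0]'; python3 -m inch '[0.15,-0.021,0,0, 0,0,0,0]'
```

```text
t: 19.73
tcp_pos: [0.4542, 0.038, 0.0876]
tool_rot: [0.997, -0.071, -0.004, -0.0]
force: [-9.1, 1.1, 2.5]
finger_gap: 0.213
t: 19.98
tcp_pos: [0.4543, 0.038, 0.0875]
tool_rot: [0.997, -0.071, -0.005, -0.0]
force: [-11.0, -0.4, 3.5]
finger_gap: 0.214
```

It's on the stop: the position has stalled and the force is above 5.2 N. I'll hold a little longer, then back straight out.

```bash
python3 -m inch '[0,0,0,0, 0,0,0,0, 0,0,0,0, 0,0,0,0]' && python3 -m inch '[-0.5,0.07,0,0, -0.7,0.1,0,0, -1,0.14,0,0, -1.3,0.19,0,0, -1.3,0.19,0,0, -1.2,0.17,0,0, 0,0,0,0]'
python3 - <<'E'
from h import *
T=wT();p,d=snap('wrist','wrist11');np.savez('/tmp/wrist11.npz',p=p,d=d,T=T);print(manip.sense()['force'])
E
```

```text
t: 20.48
tcp_pos: [0.4542, 0.038, 0.0875]
tool_rot: [0.997, -0.071, -0.005, -0.0]
force: [-10.9, 0.4, 3.6]
finger_gap: 0.211
t: 21.35
tcp_pos: [0.3976, 0.0461, 0.0879]
tool_rot: [0.997, -0.071, -0.001, -0.0]
force: [0.7, 0.7, -0.7]
finger_gap: 0.209
[-0.10361633  0.48949013 -1.43023546]
```

View pics/wrist11.png

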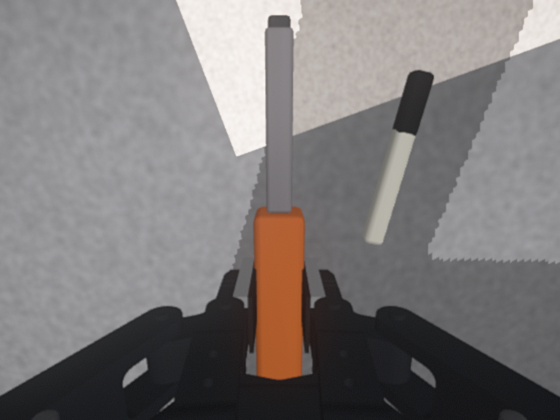

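The stylus hasn't shifted in the grip. I'll carry it back to the rest.

```bash
python3 -m inch '[0,0,4,0, 0,-2,4,0.02, -0.2,-4.5,0,0.026, -0.2,-4.8,0,0.03, -0.2,-4.8,0,0.03, -0.2,-4.8,0,0.03, -0.2,-4.8,0,0.03, -0.2,-4.5,0,0.03, -0.3,-2.8,-3,0.01, 0,0,-4,0, 0,0,-3,0, 0,0,-1.5,0, 0,0,0,0, 0,0,0,0]'
```

```text
t: 23.15
tcp_pos: [0.3847, -0.2847, 0.0537]
tool_rot: [0.999, 0.032, 0.001, 0.001]
force: [-0.0, 0.1, -0.6]
finger_gap: 0.208
```

```bash
python3 -m inch '[-0.1,0.05,-0.8,0, 0,0,-0.5,0, 0,0,0,0]' && python3 -m inch '[0,0,-0.15,0, 0,0,0,0]' && python3 -m inch '[0,0,-0.1,0, 0,0,0,0]'
```

```text
t: 23.52
tcp_pos: [0.3829, -0.2835, 0.0397]
tool_rot: [0.999, 0.032, -0.0, -0.0]
force: [-0.8, -0.3, -0.9]
finger_gap: 0.211
t: 23.78
tcp_pos: [0.3831, -0.2837, 0.0384]
tool_rot: [0.999, 0.032, 0.0, 0.0]
force: [0.4, 0.1, -0.9]
finger_gap: 0.216
t: 24.02
tcp_pos: [0.3831, -0.2838, 0.0375]
tool_rot: [0.999, 0.032, 0.0, 0.0]
force: [-0.4, 0.4, -1.1]
finger_gap: 0.215
```

```bash
python3 -m inch '[0,0,-0.07,0, 0,0,0,0]'; python3 -m inch '[0,0,-0.05,0, 0,0,0,0]'
```

```text
t: 24.28
tcp_pos: [0.3831, -0.2838, 0.0375]
tool_rot: [0.999, 0.032, 0.0, 0.0]
force: [-0.8, 1.1, 6.7]
finger_gap: 0.214
t: 24.52
tcp_pos: [0.3831, -0.2838, 0.0374]
tool_rot: [0.999, 0.032, 0.0, 0.0]
force: [-0.6, 0.7, 12.2]
finger_gap: 0.214
```

It has seated on the rubber. I'll ease off, release and look.

```bash
python3 -m inch '[0,0,0.1,0, 0,0,0,0]' && python3 -m inch '[0,0,0,0, 0,0,0,0, 0,0,0,0, 0,0,0,0]' 50 && python3 -m inch '[0,0,1,0, 0,0,3,0, 0,0,4,0, 0,0,4,0, 0,0,0,0, 0,0,0,0]'
python3 - <<'E'
from h import *
T=wT();p,d=snap('wrist','wrist12');np.savez('/tmp/wrist12.npz',p=p,d=d,T=T);print(manip.sense()['force'])
from meas import stylus
stylus('/tmp/wrist12.npz')
E
```

```text
t: 24.78
tcp_pos: [0.3831, -0.2838, 0.0374]
tool_rot: [0.999, 0.032, 0.0, 0.0]
force: [-0.1, -0.1, 5.8]
finger_gap: 0.212
t: 25.28
tcp_pos: [0.383, -0.2837, 0.0371]
tool_rot: [0.999, 0.032, -0.0, -0.0]
force: [0.5, 0.1, 0.2]
finger_gap: 0.501
t: 26.02
tcp_pos: [0.3827, -0.2833, 0.1573]
tool_rot: [0.999, 0.032, -0.0, -0.0]
force: [-0.0, -0.6, 0.0]
finger_gap: 0.5
[-1.37183562 -0.3333882  -0.86351706]
handle ((368.7637023925781, -285.6808166503906), (100.97821807861328, 20.736494064331055), 3.7935941219329834)
```

View pics/wrist12.png

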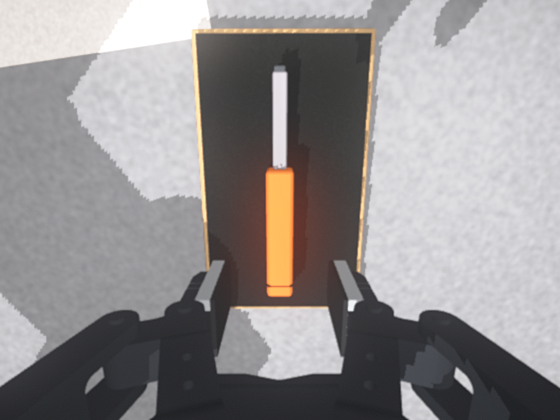

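The stylus's centre is at about (0.4037, -0.2834), within 1 mm of the rest's middle. Next is the knob.

```bash
python3 -m inch '[0,0,4,0, 1,2,4,-0.025, 2.3,4.2,2.2,-0.025, 2.4,4.3,2,-0.026, 2.4,4.3,0,-0.026, 2.4,4.3,0,-0.026, 2.4,4.3,0,-0.026, 2.4,4.3,0,-0.026, 2.4,4.1,0,-0.026, 0,0,0,0, 0,0,0,0]' 60 60
python3 - <<'E'
from h import *
T=wT();p,d=snap('wrist','wrist13');np.savez('/tmp/wrist13.npz',p=p,d=d,T=T)
E
```

```text
t: 27.45
tcp_pos: [0.559, 0.0342, 0.2776]
tool_rot: [0.998, -0.071, -0.002, 0.0]
force: [-0.7, 1.1, -0.0]
finger_gap: 0.599
```

View pics/wrist13.png

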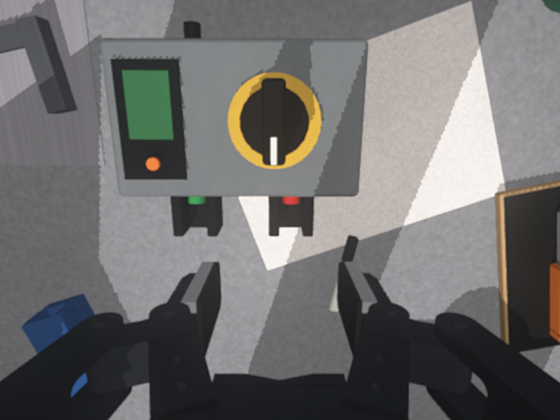

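The knob is centred at about (275,121), with its bar running vertically over rows 80-164. I'll measure it.

```bash
python3 - <<'E'
from h import *
z=np.load('/tmp/wrist13.npz');p,d,T=z['p'],z['d'],z['T']
K=optics.camera_model('wrist')['mtx'];v,u=np.mgrid[0:420,0:560]
c=np.stack([(u-K[0,2])/K[0,0]*d,-(v-K[1,2])/K[1,1]*d,-d],-1);P=c@T[:3,:3].T+T[:3,3];Z=P[...,2]
m=np.zeros(Z.shape,np.uint8);m[60:185,220:330]=((Z>.155)&(Z<.175))[60:185,220:330]
cc=max(cv2.findContours(m,cv2.RETR_EXTERNAL,cv2.CHAIN_APPROX_NONE)[0],key=cv2.contourArea)
print(cv2.minAreaRect((ray('wrist',cc[:,0],.165,T)[:,:2]*1000).astype(np.float32)),np.median(Z[m>0]))
hsv=cv2.cvtColor(p,cv2.COLOR_RGB2HSV);y=cv2.inRange(hsv,(15,120,80),(35,255,255));y[:60]=0;y[185:]=0
cc=np.vstack(cv2.findContours(y,cv2.RETR_EXTERNAL,cv2.CHAIN_APPROX_NONE)[0])[:,0]
print(cv2.fitEllipse((ray('wrist',cc,.121,T)[:,:2]*1000).astype(np.float32)),np.median(Z[y>0]))
s=manip.sense();print(s['tcp_pos'],2*np.arctan2(s['tool_rot'][1],s['tool_rot'][0]),s['q'])
E
```

```text
((625.0520629882812, 27.706758499145508), (15.629014015197754, 54.89248275756836), 82.20286560058594) 0.16438600592137242
((625.0589599609375, 27.533082962036133), (71.43547058105469, 71.50895690917969), 166.32958984375) 0.12270454972755235
[0.55907366 0.03365517 0.2779805 ] -0.1426959990368512 [-1.39142514e-01  4.08967052e-01  1.56309894e+00 -5.07703525e-04
  1.17255920e+00  1.57454741e+00]
```

```bash
python3 -m inch '[2.2,-0.2,0,0, 2.2,-0.2,-1,0.005, 2.15,-0.2,-2,0, 0,0,-3,0, 0,0,-3,0, 0,0,-2,0, 0,0,-1.2,0, 0,0,0,0, 0,0,0,0]' && python3 -m inch '[0,0,0,0, 0,0,0,0, 0,0,0,0, 0,0,0,0, 0,0,0,0]' 0 60
python3 - <<'E'
from h import *
T=wT();p,d=snap('wrist','wrist14')
E
```

```text
t: 28.62
tcp_pos: [0.6261, 0.0278, 0.1581]
tool_rot: [0.998, -0.069, 0.001, 0.0]
force: [0.5, 0.5, 0.3]
finger_gap: 0.599
t: 29.25
tcp_pos: [0.6259, 0.0282, 0.1581]
tool_rot: [0.998, -0.069, 0.001, 0.0]
force: [-2.2, 0.1, 5.6]
finger_gap: 0.176
```

View pics/wrist14.png

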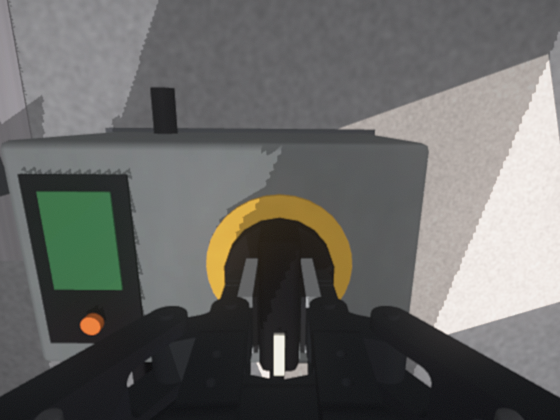

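The jaws grip the bar evenly. I'll turn it clockwise.

```bash
python3 -m inch '[0,0,0,-0.1, 0,0,0,-0.15, 0,0,0,-0.15, 0,0,0,-0.15, 0,0,0,-0.15, 0,0,0,-0.15, 0,0,0,-0.1, 0,0,0,0]'
python3 -c "
from h import *
s=manip.sense();print(s['ft_torque'],s['force'],s['q'],2*np.arctan2(s['tool_rot'][1],s['tool_rot'][0]))"
```

```text
t: 30.3
tcp_pos: [0.6251, 0.027, 0.1582]
tool_rot: [0.856, -0.517, 0.0, 0.001]
force: [-3.1, -3.2, 7.0]
finger_gap: 0.177
[-0.52047132  0.54083528  0.14829522] [-3.06539047 -3.20282148  7.01043027] [-0.13388706  0.63957034  1.51133137 -0.00322758  0.99108806  2.52490721] -1.0862293933154146
```

```bash
python3 -m inch '[0,0,0,-0.06, 0,0,0,-0.05, 0,0,0,-0.03, 0,0,0,0]'
python3 -c "
from h import *
s=manip.sense();print(s['ft_torque'],s['force'],s['q'][5],2*np.arctan2(s['tool_rot'][1],s['tool_rot'][0]))"
```

```text
t: 30.8
tcp_pos: [0.6249, 0.027, 0.1581]
tool_rot: [0.819, -0.574, 0.001, 0.002]
force: [-3.7, -3.5, 7.0]
finger_gap: 0.172
[-0.49598292  0.53094482  0.94749201] [-3.73583551 -3.49144999  7.03148681] 2.661833169442546 -1.2220877476859762
```

The stop is reached: torque jumped to 0.95 N m. I'll hold, then open the jaws and let it spring back.

```bash
python3 -m inch '[0,0,0,0, 0,0,0,0, 0,0,0,0, 0,0,0,0, 0,0,0,0, 0,0,0,0, 0,0,0,0]' && python3 -m inch '[0,0,0,0, 0,0,0,0, 0,0,0,0, 0,0,0,0, 0,0,0,0, 0,0,0,0]' 100 && python3 -m inch '[0,0,3,0, 0,0,5,0, 0,0,5,0, -3,0,2,0.1, -4,0,0,0.15, -4,0,0,0.15, -4,0,0,0.15, -4,0,0,0.15, -4,0,0,0.15, 0,0,0,0.15, 0,0,0,0, 0,0,0,0]'
python3 - <<'E'
from h import *
s=manip.sense();print(s['q'],s['force'])
T=wT();p,d=snap('wrist','wrist15');np.savez('/tmp/wrist15.npz',p=p,d=d,T=T);p,d=snap('top','top15');p,d=snap('scene','scene15')
E
```

```text
t: 31.68
tcp_pos: [0.6249, 0.027, 0.1581]
tool_rot: [0.819, -0.574, 0.001, 0.002]
force: [-3.9, -4.4, 6.3]
finger_gap: 0.174
t: 32.42
tcp_pos: [0.6255, 0.0285, 0.1572]
tool_rot: [0.818, -0.576, -0.0, -0.0]
force: [-0.9, -0.1, 0.4]
finger_gap: 1.003
t: 33.92
tcp_pos: [0.3961, 0.0282, 0.3074]
tool_rot: [0.993, -0.114, 0.0, -0.0]
force: [0.4, -0.4, 0.1]
finger_gap: 1.001
[-2.12251729e-01  1.31314025e-01  1.88592492e+00  9.19550183e-05
  1.12362130e+00  1.58786610e+00] [ 0.40133784 -0.40123374  0.08789025]
```

View pics/wrist15.png

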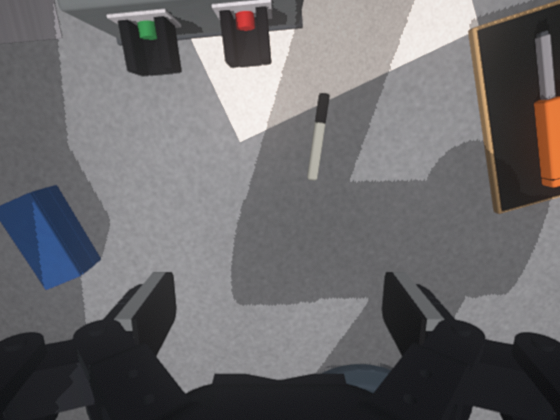

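View pics/scene15.png

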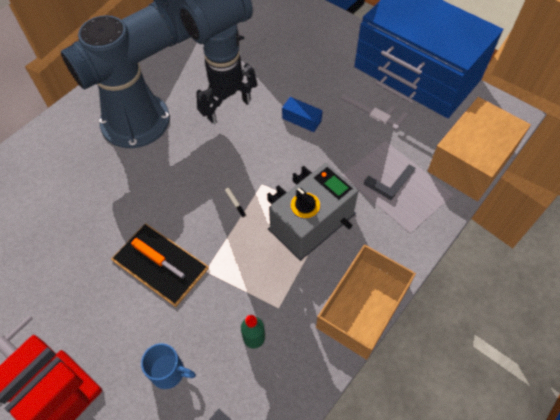

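The stylus lies on the rest, both buttons are out, the knob has sprung back and the bystanders look unmoved. One last numeric check of the knob and bystanders, then I'll hand in.

```bash
python3 - <<'E'
from h import *
p,d=snap('top','top16');P=pts('top',d);Z=P[...,2];m=np.zeros(Z.shape,np.uint8);m[160:205,250:300]=((Z>.155)&(Z<.18))[160:205,250:300]
c=max(cv2.findContours(m,0,1)[0],key=cv2.contourArea);print(cv2.minAreaRect((ray('top',c[:,0],.165)[:,:2]*1000).astype(np.float32)))
a=cv2.imread('pics/top0.png').astype(int);df=abs(a-p[...,::-1].astype(int)).max(2)
for n,(x0,y0,x1,y1) in dict(square=(155,140,205,178),caliper=(118,140,133,225),oil=(365,140,393,166),mug=(424,162,466,203),marker=(286,234,304,272)).items(): print(n,np.median(df[y0:y1,x0:x1]),(df[y0:y1,x0:x1]>40).mean().round(3))
print(job.sign_off(),manip.sense()['t'])
E
```

```text
((623.030029296875, 28.76035499572754), (16.005361557006836, 55.35528564453125), 81.94112396240234)
square 4.0 0.0
caliper 3.0 0.0
oil 9.0 0.21
mug 4.0 0.06
marker 44.0 0.583
the job is handed in; nothing more can be done
the job is handed in; nothing more can be done
```

The job was carried out in the order asked and handed in at about 34 s of the 72 s allowed.

- **Stylus:** I drew it out by the bare shaft, laid it on the rest and let go. After regrasping it by the handle and pressing the button, I laid it back. Its centre then measured about (0.404, -0.283) m, within about 1 mm of the rest's middle.
- **Red button:** I pushed it with the tip until the position stalled, at about 11 N, and held it there for about 1.1 s. The fingers stayed outside the guard, and the green button was not approached.
- **Knob:** I turned it clockwise about 1.05 rad to the stop, where the torque jumped to 0.95 N m. I held it about 1 s and opened the jaws, and it sprang back. Its final bar angle matches the first picture exactly.

**Last checks:**
- **Square, caliper and mug:** These show almost no change between the first and last top pictures.
- **Marker and oil can:** Their picture patches did differ, 58% of pixels for the marker and 21% for the oil can. The arm's shadow had moved, which probably explains it. Both looked in place in the last scene picture and the robot never touched them, but I did not measure their positions again.
- **Not confirmed directly:** I judged the red button's full travel only from the stall and the force.

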